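# Unlock the UV cleaner's lid and take out the cleaned specimen

### The job

The UV cleaner has finished its cycle and its lid is locked. Slide the safety catch on its front deck all the way aside, press the lid-release button it uncovered so that the lid springs open, then lift the round resin mount out of the chamber and set it down gently, without dropping it, polished face up and wholly on the booklet of lens tissue. Keep the mount level on the way, leave the lid standing open and do not disturb the petri dish, the small wooden case or the dropper bottle.

Things in the scene. Friction and masses are not known exactly. Their poses are not given: they have to be found in the camera images.
- cleaner: Bench-top UV cleaner: a fixed white box, 195 (x) by 176 (y) by 81 mm high with the lid shut. Origin on the worktop under its middle; -x is its front, +y its left, z up. In this frame (mm): low control deck x -100 to -42, top z 46, with the catch and under it the button, at x -70, y 20; behind it the chamber block x -42 to 95, rim z 59, covered by the lid, z 59 to 80, whose grey lip reaches x -47.
- chamber (a point): Middle of the chamber's flat steel floor, 30 mm above the worktop, axes as the cleaner's. The chamber is open inside 51 mm either way along x and 74 mm either way along y, its walls rising 29 mm above the floor; covered until the lid is open. The opened lid stands behind it.
- catch (a joint): Travel (m) of the black sliding safety catch: 0 to 0.006 at the start, over the button; 0.054 fully aside, at its stop towards the cleaner's -y. About 1.5 N of friction; stays where it is left. A flat hood 40 (x) by 44 (y) mm between two low rails, its flat top 14.5 mm above the deck, with an upright thumb ridge across its middle.
- catch_ridge (a point): Middle of the top edge of the catch's thumb ridge, 72 mm above the worktop; moves with the catch. The ridge is 30 mm long along the cleaner's x, 10 mm wide along its y (the sliding direction), and stands 11.5 mm above the hood's flat top: pinch it from above across its 10 mm, or push it on its side.
- release (a joint): Travel (m) of the lid-release button: 0 up, 0.006 fully pressed. It springs back. It takes 1.2 N to start and about 4 N fully down; past about 0.0042 the latch lets the lid go.
- button_top (a point): Middle of the top face of the release button: steel, 22 mm across, standing 10 mm above the deck (top 56 mm above the worktop), pressed straight down. Under the catch until that is slid aside; with the catch fully aside its nearest edge is 32 mm from here.
- lid (a joint): Angle (rad) of the lid: 0 shut and latched, 1.75 fully open, leaning a little back. Hinged along the cleaner's back edge (97 mm behind the cleaner's origin, 58.5 mm up). Once released it rises by itself on a damped spring in about 1.5 s and stays up. While latched it cannot be lifted.
- lid_lip (a point): Middle of the front edge of the lid's finger lip, 144 mm in front of the hinge line; moves with the lid. Shut it is 63 mm above the worktop.
- specimen: The specimen: a green round resin mount, 30 mm across, 18 mm high, about 0.03 kg, polished section on its top face, standing on the chamber floor within 17 mm (cleaner's x) and 25 mm (y) of the floor's middle; hidden until the lid opens. Origin at the middle of its underside, 30 mm above the worktop there; z up.
- tissue_pad: The booklet of lens tissue, white and pale blue, a flat pad 70 (x) by 104 (y) mm that does not shift, lying in the left or in the right half of the shallow grey steel tray (200 by 300 mm, rim 20 mm high) in front of the cleaner. Origin in its middle at the tray floor, 4 mm above the worktop; the pad's top is 7.6 mm above its origin.
- petri_dish: Clear petri dish, 63 mm across, 16 mm high, in the other half of the steel tray, beside the lens tissue; to be left alone. Origin at the middle of its underside.
- micrometer_case: Small beech case 38 by 86 by 16 mm on the worktop to the left of the steel tray; to be left alone. Origin at the middle of its underside.
- oil_dropper: Amber dropper bottle, 28 mm across, 79 mm high, to the right of the cleaner; to be left alone. Origin at the middle of its underside.
Mind the look-alikes: they are no part of the job. There is more than one size of the tissue_pad; the job needs the larger.

How it is judged:
On the way, in this order (a step that is already met when the one before it is completed fails the run):
1. the safety catch is slid fully aside (value of joint catch above 0.047 m), for 0.1 s.
2. the uncovered release button is pressed down (value of joint release above 0.004 m), for 0.02 s.
3. the lid has sprung open (value of joint lid above 1.5 rad), for 0.1 s.
4. the mount is lifted out of the chamber (height (world z) of specimen above 0.063 m), for 0.05 s.
At the end, for the whole second after the job is handed in: The mount rests still and released on the lens tissue, upright with its polished face up (tilt under 0.1 rad), its middle within 21 mm (pad's x) and 38 mm (pad's y) of the pad's middle so that it lies wholly on the pad (1 mm over the edge allowed), and the lid stands open beyond 1.5 rad (x of specimen in the frame of tissue_pad between -0.021 and 0.021 m and y of specimen in the frame of tissue_pad between -0.038 and 0.038 m and z of specimen in the frame of tissue_pad between 0.0045 and 0.0105 m and angle between specimen's own z axis and vertical below 0.1 rad and linear speed of specimen below 0.01 m/s and value of joint lid above 1.5 rad); the robot touches nothing.
It fails at once if the mount is tipped more than about 35 degrees (angle between specimen's own z axis and vertical above 0.6 rad).
It fails at once if the mount is dropped: free in the air outside the cleaner, more than 15 mm above the pad (contact force between specimen and anything else below 0.005 N and height (world z) of specimen above 0.027 m and horizontal distance between specimen and cleaner above 0.13 m).
It fails at once if the petri dish, micrometer case or oil dropper is moved more than 15 mm (distance of any of petri_dish, micrometer_case, oil_dropper from where it was at the start of the episode above 0.015 m).
It also fails if it takes over 58 s, if anything falls off the work surface, if the arm or the gripper's body presses on something with over 40 N, if the wrist force passes 120 N, or if a joint passes its speed limit or range.

### The arm

A 6-joint arm with a two-finger parallel gripper is mounted at the origin on a cart in front of the work surface, level with it; the furniture and walls round the work are solid. World frame = base frame: x ahead of the robot, y to its left, z up, the work surface at z = 0. Lengths are in m, angles in rad, forces in N, time in s.
With the tool pointing down it reaches from about 0.375 to 0.975 m from the base axis. Payload 3.8 kg.
Tool frame: the origin (TCP) lies midway between the tips of the shut fingers; the grasp point (between the pads) lies 19 mm behind it; z points along the fingers, y is the line along which they close (so a half turn about z gives the same grasp; the last joint's range is limited). The gripper opens to 85 mm and grips with 20 to 120 N. Pads are 22 mm wide; open, the fingers measure 114 mm over their backs; the gripper's body (76 mm by 85 mm) begins 54 mm behind the grasp point. The pads swing forward as they close: fully open they stand 13 mm farther back than shut.
Start: joints at [-0.037, 0.264, 1.604, -0, 1.274, -0.037], TCP at [0.675, -0, 0.231] pointing down, gripper open.
Joint ranges: [-2.63, 2.63], [-0.94, 2.18], [0.31, 2.57], [-1.31, 4.45], [0, 2.66], [-2.55, 2.55]. Speed limits (rad/s): [2.57, 2.57, 3.14, 3.14, 3.14, 3.14].

### API

Orientations are given as a unit quaternion [w, x, y, z].
In Python, from station import status, read_camera, job gives the robot as it stands.
- The arm moves only by the shell command python3 -m handwheel 'ROWS' [OPENING]. ROWS is JSON, a list of rows, each a list of 6 numbers: the shift along the world's x, y, z in units of 0.02 m (1.0 is 0.02 m), then the turn, a rotation vector about the world's x, y, z in units of 30 degrees (1.0 is 30 degrees). In form: [[x, y, z, wx, wy, wz], ...]. A call has 1 to 5 rows; each row shifts and turns the commanded pose from where the row before left it; what a row does not reach is not made up. A row lasts 1/10 s, in which the tool goes at most 50 mm and 8.59 degrees, less where a joint would pass 70% of its speed; a pose out of reach is approached as far as the arm can. A call with a number of a shift or a turn outside -1 to 1 is refused whole. A call with a gripper value outside its range is refused whole. OPENING is the opening, from 0 (shut) to 1 (fully open), set as the call begins (- or left out, the last holds). The fingers move at their own pace and stop on an object; the grip force is fixed at half the most. Time passes only in rows, so rows that do not move let the fingers close. It gives the time, the measured TCP pose, the force, the opening and the grip force at its end, in the units of the state.
- status.sense(): the state, without advancing time (a new reading comes with each control period).
- read_camera(name): name is "scene" or "side" or "wrist"; returns a dict with "pixels" (480x640x3 uint8, red, green, blue), "K" (3x3 intrinsics, pixels), "k1" (the pictures are not rectified: a ray, as slopes to the right and down, at radius r is drawn at 1 + k1 r^2 times it, then the intrinsics apply), "camera_from_world" (4x4, takes a point from world to camera coordinates). Camera axes: x right, y down, z forward; pixel columns grow to the right and rows downward; lengths in m; the calibration is good to about 2 mm. A picture is of the moment at which its call begins. There is no depth.
- job.job_done(): hands the job in; it is judged then, once.
The state is a dict: "time_s": time; "q": joint angles; "joint_velocities": joint speeds; "joint_efforts": joint torques, N m; "tool_pos": TCP position; "eef_rot": TCP orientation; "ft_force": force on the tool from outside, world axes, zero at the start; "wrist_torque": the same for the moment, N m; "width": finger opening in m; "gripper_force": force on a finger pad.
Only numpy, scipy, OpenCV 4.12 (cv2) and the standard library are available. Lean on these libraries where they do the work, as an engineer would, in place of code of your own. Each camera call takes 0.05 s, during which the arm holds its last target. There are 200 camera calls.

## Working session

There is one attempt and no reset: what is moved stays moved. The work goes in short steps, Python scripts to look and compute and a shell command to move; the robot and the scene stay as the last step left them, time stands still between calls to the robot, and variables do not carry over. Pictures are saved under pics/ and viewed, at most 10 in all, crops included, and the job is handed in when it is done.

```bash
mkdir -p pics
cat > h.py <<'E'
import numpy as np,cv2
from station import status,read_camera,job
def snap(n,f):
    c=read_camera(n);cv2.imwrite(f'pics/{f}.png',c['pixels'][:,:,::-1])
    np.savez(f'{f}.npz',**{k:c[k] for k in('K','k1','camera_from_world')});return c
def pix2w(f,uv,z):
    c=np.load(f+'.npz');K=c['K'];T=c['camera_from_world']
    d=np.array([(uv[0]-K[0,2])/K[0,0],(uv[1]-K[1,2])/K[1,1]]);s=d.copy()
    for _ in range(30): s=d/(1+float(c['k1'])*(s@s))
    R=T[:3,:3];o=-R.T@T[:3,3];r=R.T@np.r_[s,1]
    return o+r*(z-o[2])/r[2]
def w2pix(f,p):
    c=np.load(f+'.npz');K=c['K'];T=c['camera_from_world']
    q=T[:3,:3]@p+T[:3,3];s=q[:2]/q[2];s=s*(1+float(c['k1'])*(s@s))
    return np.array([K[0,0]*s[0]+K[0,2],K[1,1]*s[1]+K[1,2]])
E
python3 -c "
from h import *
snap('scene','s0');snap('wrist','w0')"
```

```text
(no output)
```

View pics/s0.png

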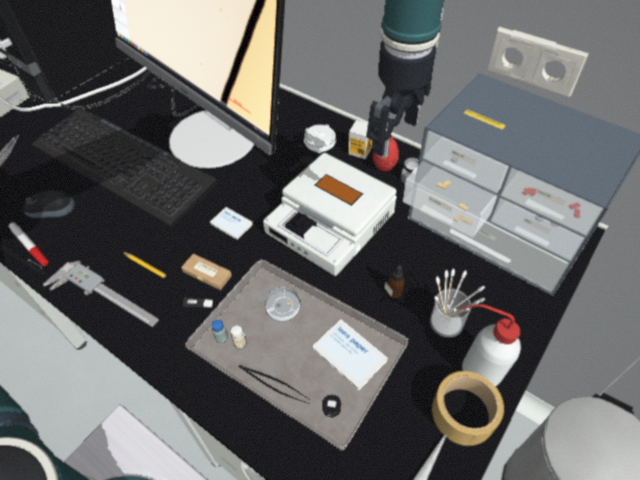

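View pics/w0.png

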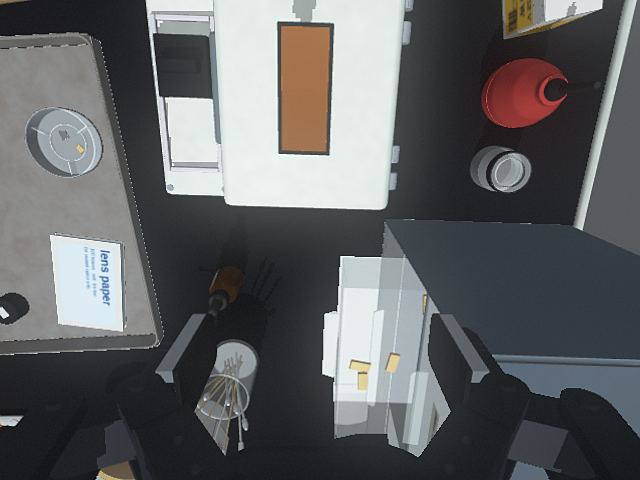

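The wrist view shows the cleaner at the top, with the catch at about (183,65) and the lid from x 217 to 400. The tissue booklets are at scene (350,352), in the tray, and scene (231,222), smaller and on the worktop. The one in the tray fits, and it's at wrist (90,282). I'll confirm it in an enlarged crop.

```bash
python3 -c "
from h import *
im=cv2.imread('pics/w0.png');cv2.imwrite('pics/w0c.png',cv2.resize(im[0:350,0:420],None,fx=1.7,fy=1.7,interpolation=cv2.INTER_CUBIC))
np.set_printoptions(precision=4,suppress=True)
for uv,z in [((228,205),.08),((388,209),.08),((168,193),.046),((218,195),.046),((51,233),.0116),((125,241),.0116),((123,331),.0116),((58,322),.0116),((180,63),.072),((66,143),.01)]: print(uv,pix2w('w0',uv,z))
for uv in [(230,208),(211,222),(239,238),(252,222)]: print('small',pix2w('s0',uv,.008))
for uv in [(343,319),(314,350),(363,388),(389,355)]: print('big',pix2w('s0',uv,.0116))
print(status.sense())
"
```

```text
(228, 205) [0.5974 0.0161 0.08  ]
(388, 209) [0.7259 0.0129 0.08  ]
(168, 193) [0.5362 0.0191 0.046 ]
(218, 195) [0.5803 0.0174 0.046 ]
(51, 233) [ 0.3982 -0.0289  0.0116]
(125, 241) [ 0.4713 -0.0374  0.0116]
(123, 331) [ 0.4514 -0.1429  0.0116]
(58, 322) [ 0.3821 -0.1314  0.0116]
(180, 63) [0.5689 0.1203 0.072 ]
(66, 143) [0.4317 0.0593 0.01  ]
small [0.5485 0.285  0.008 ]
small [0.4989 0.2908 0.008 ]
small [0.5007 0.2182 0.008 ]
small [0.5461 0.2242 0.008 ]
big [ 0.4696 -0.0469  0.0116]
big [ 0.3946 -0.0409  0.0116]
big [ 0.3875 -0.141   0.0116]
big [ 0.4585 -0.1449  0.0116]
{'time_s': 0.1, 'q': array([-0.0369,  0.2647,  1.6052, -0.    ,  1.2737, -0.0369]), 'joint_velocities': array([ 0.0009, -0.002 , -0.003 , -0.0012, -0.0002, -0.0014]), 'joint_efforts': array([  0.0003, -51.6707, -36.8589,   0.    ,   0.0062,   0.0001]), 'tool_pos': array([0.6743, 0.    , 0.2301]), 'eef_rot': array([-0.0007,  0.7071,  0.7071, -0.0007]), 'ft_force': array([ 0.7119, -0.8181, -1.1131]), 'wrist_torque': array([ 0.0117, -0.0106, -0.0228]), 'gripper_force': 0.0, 'width': 0.08544793425277061}
```

View pics/w0c.png

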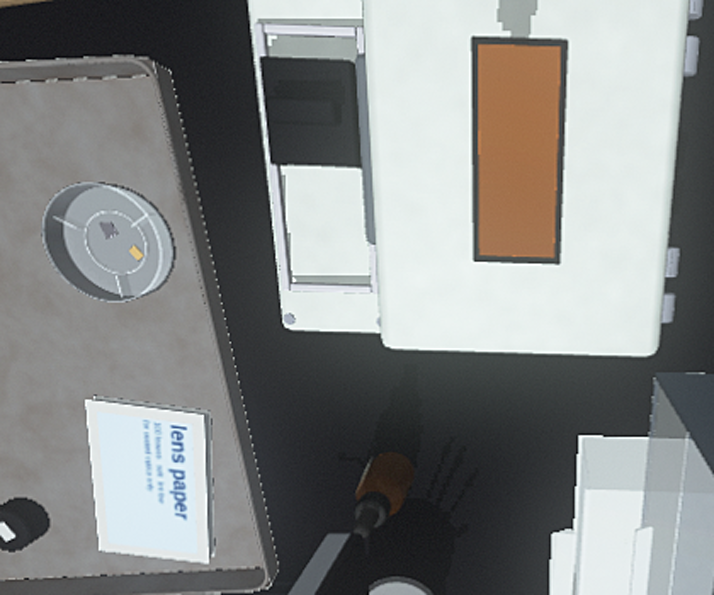

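The crop confirms it: the booklet in the tray, at (90,282), measures about 70x104 mm. The other one is about 48x66 mm. The ridge is near (0.569, 0.120). Next I turn the tool 90° so the camera is on the robot side, and approach with the fingers shut.

```bash
R='[-0.53,0.6,-0.15,0,0,0.28]'; python3 -m handwheel '[[-0.53,0.6,-0.15,0,0,0.28],[-0.53,0.6,-0.15,0,0,0.28],[-0.53,0.6,-0.15,0,0,0.28],[-0.53,0.6,-0.15,0,0,0.28],[-0.53,0.6,-0.15,0,0,0.28]]' 0; python3 -m handwheel '[[-0.53,0.7,-0.15,0,0,0.28],[-0.53,0.7,-0.15,0,0,0.28],[-0.53,0.7,-0.15,0,0,0.28],[-0.53,0.7,-0.15,0,0,0.28],[-0.53,0.7,-0.15,0,0,0.28]]'; python3 -m handwheel '[[0,0,0,0,0,0.13],[0,0,0,0,0,0],[0,0,0,0,0,0]]'
python3 -c "
from h import *
c=snap('wrist','w1');T=c['camera_from_world'];print(-T[:3,:3].T@T[:3,3]);s=status.sense();print(s['tool_pos'],s['eef_rot'],s['q'])
print(w2pix('w1',np.array([.569,.12,.072])))"
```

```text
time_s: 0.6
tool_pos: [0.6211, 0.0603, 0.2154]
eef_rot: [-0.001, 0.404, 0.915, -0.0]
ft_force: [-0.1, -0.9, 0.5]
width: 0.012
gripper_force: 0.0
time_s: 1.1
tool_pos: [0.5681, 0.1305, 0.2006]
eef_rot: [-0.001, 0.049, 0.999, -0.0]
ft_force: [0.8, -0.1, 0.3]
width: -0.0
gripper_force: 0.0
time_s: 1.4
tool_pos: [0.5689, 0.1299, 0.201]
eef_rot: [-0.0, 0.019, 1.0, -0.0]
ft_force: [-0.6, -0.1, -1.1]
width: -0.0002
gripper_force: 0.0
[0.48603406 0.1344992  0.34306761]
[0.56907342 0.12978118 0.20112276] [-8.51667743e-05  1.92016523e-02  9.99815625e-01 -7.88332995e-05] [ 1.81621124e-01  1.13676848e-01  1.83779990e+00 -1.29803085e-04
  1.19031427e+00 -1.35072132e+00]
[307.35037    232.46898795]
```

View pics/w1.png

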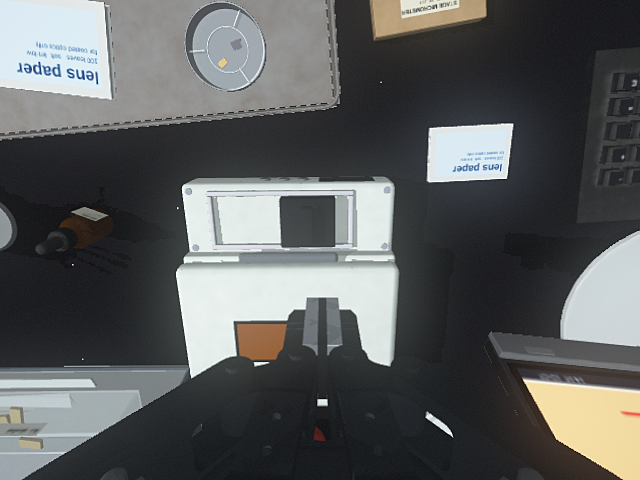

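The wrist image now has +y to the right and -x up. The catch hood spans (281–334, 196–247), and the deck's front corners are at (183,178) and (393,178).

```bash
python3 -c "
from h import *
np.set_printoptions(precision=4,suppress=True)
for uv,z in [((183,180),.046),((393,180),.046),((178,266),.08),((398,265),.08),((307,221),.0605),((281,221),.0605),((334,221),.0605),((307,196),.0605),((307,247),.0605),((190,247),.046),((391,247),.046)]: print(uv,pix2w('w1',uv,z))
im=cv2.imread('pics/w1.png')[165:265,170:410];g=cv2.convertScaleAbs(im,alpha=2.5,beta=0);cv2.imwrite('pics/w1c.png',cv2.resize(g,None,fx=3,fy=3,interpolation=cv2.INTER_CUBIC))
"
```

```text
(183, 180) [0.5294 0.0217 0.046 ]
(393, 180) [0.5358 0.1892 0.046 ]
(178, 266) [0.5895 0.0205 0.08  ]
(398, 265) [0.5951 0.1882 0.08  ]
(307, 221) [0.5631 0.1196 0.0605]
(281, 221) [0.5623 0.0991 0.0605]
(334, 221) [0.5639 0.1408 0.0605]
(307, 196) [0.5432 0.1206 0.0605]
(307, 247) [0.5847 0.1185 0.0605]
(190, 247) [0.586  0.0187 0.046 ]
(391, 247) [0.5925 0.1888 0.046 ]
```

View pics/w1c.png

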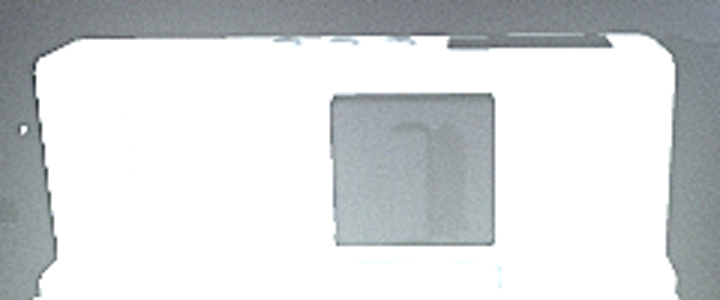

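```bash
python3 -m handwheel '[[-0.15,0.4,-0.9,0,0,0],[-0.15,0.4,-0.9,0,0,0],[0,0.3,-0.9,0,0,0],[0,0,-0.9,0,0,0],[0,0,-0.9,0,0,0]]'; python3 -m handwheel '[[0,0,-0.9,0,0,0],[0,0,-0.9,0,0,0],[0,0,-0.45,0,0,0],[0,0,0,0,0,0],[0,0,0,0,0,0]]'
```

```text
time_s: 1.95
tool_pos: [0.5633, 0.1518, 0.1106]
eef_rot: [0.0, 0.019, 1.0, 0.0]
ft_force: [-0.1, -0.9, 0.3]
width: 0.0003
gripper_force: 0.0
time_s: 2.45
tool_pos: [0.5635, 0.1519, 0.0667]
eef_rot: [0.0, 0.019, 1.0, 0.0]
ft_force: [-0.5, 0.2, 0.4]
width: 0.0004
gripper_force: 0.0
```

```bash
python3 -m handwheel '[[0,-0.3,-0.12,0,0,0],[0,-0.5,0,0,0,0],[-0.02,-0.5,0,0,0,0],[-0.02,-0.5,0,0,0,0],[-0.02,-0.5,0,0,0,0]]';python3 -m handwheel '[[-0.02,-0.3,0,0,0,0],[-0.02,-0.2,0,0,0,0],[0,0,0,0,0,0]]'
```

```text
time_s: 2.95
tool_pos: [0.5626, 0.1052, 0.0646]
eef_rot: [0.001, 0.019, 1.0, 0.0]
ft_force: [1.8, 2.0, 1.0]
width: -0.0
gripper_force: 1.0
time_s: 3.25
tool_pos: [0.5608, 0.0952, 0.0639]
eef_rot: [-0.0, 0.019, 1.0, -0.0]
ft_force: [0.6, -0.0, 0.3]
width: 0.0001
gripper_force: 0.0
```

```bash
python3 -m handwheel '[[-0.01,-0.25,0,0,0,0],[-0.01,-0.25,0,0,0,0],[0,0,0,0,0,0]]';python3 -m handwheel '[[0,-0.15,0,0,0,0],[0,-0.15,0,0,0,0],[0,-0.15,0,0,0,0]]'; python3 -c "
from h import *
snap('wrist','w2')
im=cv2.imread('pics/w2.png');cv2.imwrite('pics/w2.png',cv2.convertScaleAbs(im,alpha=1.6,beta=20))"
```

```text
time_s: 3.55
tool_pos: [0.5603, 0.0856, 0.0637]
eef_rot: [-0.0, 0.018, 1.0, -0.0]
ft_force: [0.8, 0.5, 0.8]
width: -0.0003
gripper_force: 0.3
time_s: 3.85
tool_pos: [0.5604, 0.0836, 0.0639]
eef_rot: [-0.0, 0.02, 1.0, 0.006]
ft_force: [-0.5, 32.6, -0.5]
width: 0.0001
gripper_force: 14.6
```

View pics/w2.png

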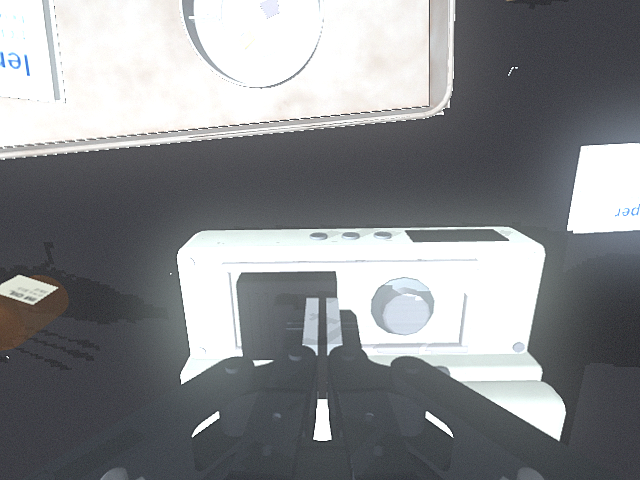

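The catch is at its stop (32 N of reaction) and the button is uncovered at (403,303). I'll back off, rise and locate the button.

```bash
python3 -c "
from h import *
print(pix2w('w2',(404,302),.056))"
python3 -m handwheel '[[0,0.5,0,0,0,0],[0,0.2,0.6,0,0,0],[0,0.7,0.3,0,0,0],[0,0.7,0,0,0,0],[0,0,0,0,0,0]]'
```

```text
[0.55814245 0.12215556 0.056     ]
time_s: 4.4
tool_pos: [0.5611, 0.1205, 0.0826]
eef_rot: [0.001, 0.018, 1.0, 0.0]
ft_force: [0.3, -0.5, -0.1]
width: -0.0003
gripper_force: 0.0
```

```bash
python3 -m handwheel '[[-0.15,0.12,-0.6,0,0,0],[0,0,-0.5,0,0,0],[0,0,-0.3,0,0,0],[0,0,-0.2,0,0,0],[0,0,-0.07,0,0,0]]'; python3 -m handwheel '[[0,0,0,0,0,0]]'; python3 -m handwheel '[[-0.9,0,0.6,0,0,0],[-0.9,0,1,0,0,0],[-0.9,0,1,0,0,0],[-0.9,0,1,0,0,0],[0,0,1,0,0,0]]'
```

```text
time_s: 4.9
tool_pos: [0.5563, 0.1211, 0.0496]
eef_rot: [-0.002, 0.019, 1.0, -0.0]
ft_force: [-11.7, -0.3, 23.0]
width: -0.0001
gripper_force: 11.4
time_s: 5.0
tool_pos: [0.5562, 0.1211, 0.0497]
eef_rot: [-0.002, 0.019, 1.0, -0.0]
ft_force: [-8.5, 0.1, 16.1]
width: 0.0001
gripper_force: 8.1
time_s: 5.5
tool_pos: [0.4827, 0.1208, 0.1398]
eef_rot: [-0.002, 0.018, 1.0, -0.0]
ft_force: [0.4, -0.3, 0.2]
width: -0.0001
gripper_force: 0.0
```

```bash
python3 -m handwheel '[[0,0,1,0,0,0],[0,0,1,0,0,0],[0,0,1,0,0,0],[0,-0.4,0.5,0,0,0],[0,-0.4,0,0,0,0]]' 1; python3 -m handwheel '[[0.5,0,0,0,0,0],[0.7,0,0,0,0,0],[0.8,0,0,0,0,0],[0.8,0,0,0,0,0],[0.7,0,0,0,0,0]]';python3 -m handwheel '[[0.7,0,0,0,0,0],[0.5,0,0,0,0,0],[0.2,0,0,0,0,0],[0,0,0,0,0,0],[0,0,0,0,0,0]]'; python3 -c "
from h import *
snap('wrist','w3')"
```

```text
time_s: 6.0
tool_pos: [0.4866, 0.1048, 0.2117]
eef_rot: [0.001, 0.018, 1.0, 0.0]
ft_force: [-0.9, -0.1, 0.6]
width: 0.0721
gripper_force: 0.0
time_s: 6.5
tool_pos: [0.5568, 0.1053, 0.209]
eef_rot: [-0.001, 0.018, 1.0, -0.0]
ft_force: [-1.2, -0.2, 0.2]
width: 0.0855
gripper_force: 0.0
time_s: 7.0
tool_pos: [0.5832, 0.1054, 0.2104]
eef_rot: [-0.0, 0.018, 1.0, -0.0]
ft_force: [-0.3, -0.3, -0.4]
width: 0.0855
gripper_force: 0.0
```

View pics/w3.png

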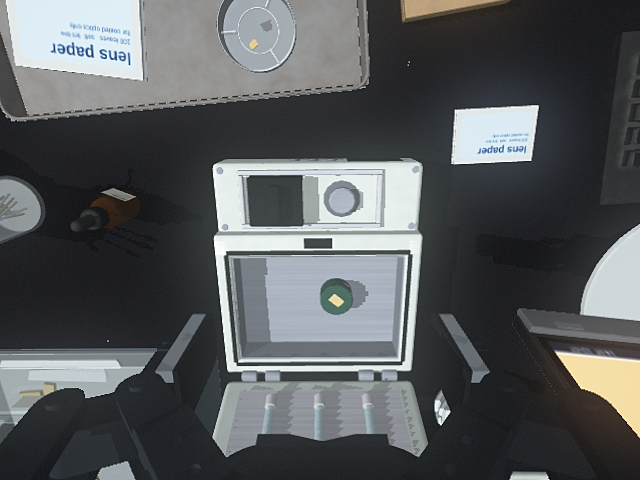

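The lid stands open and the green mount is on the chamber floor at about (337,296). The large pad is at the upper left, about (80,35).

```bash
python3 -c "
from h import *
im=cv2.imread('pics/w3.png').astype(int);b,g,r=im[...,0],im[...,1],im[...,2]
m=((g>r+12)&(g>b+5)).astype(np.uint8);m[:250]=0;m[345:]=0;m[:,:290]=0;m[:,400:]=0
ys,xs=np.nonzero(m);print(len(xs),xs.min(),xs.max(),ys.min(),ys.max())
print('mid-height',pix2w('w3',((xs.min()+xs.max())/2,(ys.min()+ys.max())/2),.039))
print('tissuesymbol',pix2w('w3',(336,300),.048))
# chamber check
for uv in [(227,251),(410,251),(404,362),(231,371)]: print(pix2w('w3',uv,.059))
for uv in [(187,315),(467,315)]: print(uv)
s=status.sense();print(s['tool_pos'])
print(w2pix('w3',s['tool_pos']+np.array([0,0,.013])))
for uv in [(4,-15),(145,80),(18,66)]: print('pad',pix2w('w3',uv,.0116))
"
```

```text
638 293 351 255 313
mid-height [0.64658104 0.10438825 0.039     ]
tissuesymbol [0.65883268 0.11671911 0.048     ]
[0.60396124 0.02613322 0.059     ]
[0.60957119 0.17968404 0.059     ]
[0.71969652 0.17825078 0.059     ]
[0.72377445 0.01586084 0.059     ]
(187, 315)
(467, 315)
[0.58310261 0.10541719 0.21045959]
[318.61882473 335.61917354]
pad [ 0.39490971 -0.13406642  0.0116    ]
pad [ 0.46565522 -0.03804741  0.0116    ]
pad [ 0.45178233 -0.14069631  0.0116    ]
```

```bash
python3 -c "
from h import *
im=cv2.imread('pics/w3.png').astype(int);b,g,r=im[...,0],im[...,1],im[...,2]
m=((g>r+12)&(g>b+5)).astype(np.uint8);m[:250]=0;m[345:]=0;m[:,:290]=0;m[:,400:]=0
n,l,st,c=cv2.connectedComponentsWithStats(m);i=1+st[1:,4].argmax();x,y,w,h,a=st[i];print(st[i])
u=(x+(w-1)/2,y+(h-1)/2)
print(u,pix2w('w3',u,.039),pix2w('w3',u,.045))
"
```

```text
[320 281  32  33 624]
(np.float64(335.5), np.float64(297.0)) [0.66037497 0.11653204 0.039     ] [0.65731253 0.11640393 0.045     ]
```

```bash
python3 -m handwheel '[[0.9,0.14,-0.6,0,0,0],[0.9,0.14,-0.8,0,0,0],[0.9,0.14,-0.8,0,0,0],[0.8,0.13,-0.8,0,0,0],[0.3,0,-0.8,0,0,0]]' 0.65;python3 -m handwheel '[[0,0,-0.9,0,0,0],[0,0,-0.5,0,0,0],[0,0,0,0,0,0],[0,0,0,0,0,0]]'; python3 -c "
from h import *
snap('wrist','w4')"
```

```text
time_s: 7.55
tool_pos: [0.6605, 0.1168, 0.1342]
eef_rot: [0.001, 0.018, 1.0, 0.0]
ft_force: [-0.8, 0.2, 0.3]
width: 0.0556
gripper_force: 0.0
time_s: 7.95
tool_pos: [0.6593, 0.1164, 0.1068]
eef_rot: [-0.0, 0.018, 1.0, -0.0]
ft_force: [0.4, -0.3, 0.2]
width: 0.0552
gripper_force: 0.0
```

View pics/w4.png

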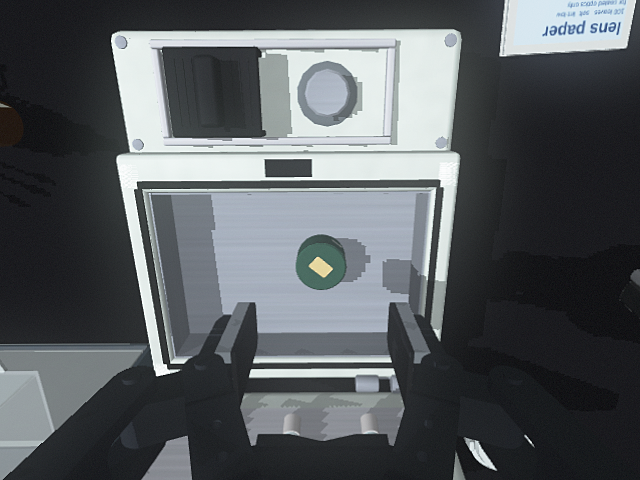

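The mount is at (321,265), centred between the fingers at 238 and 405. I'll re-measure it once and descend.

```bash
python3 -c "
from h import *
print(pix2w('w4',(321,268),.048),pix2w('w4',(321,262),.039))"
python3 -m handwheel '[[0,0,-0.9,0,0,0],[0,0,-0.9,0,0,0],[0,0,-0.8,0,0,0],[0,0,-0.6,0,0,0],[0,0,-0.3,0,0,0]]'
```

```text
[0.65991077 0.11708871 0.048     ] [0.65972286 0.11707035 0.039     ]
time_s: 8.5
tool_pos: [0.6589, 0.1163, 0.0353]
eef_rot: [-0.001, 0.018, 1.0, -0.0]
ft_force: [-1.0, 0.7, -0.3]
width: 0.0556
gripper_force: 0.0
```

```bash
python3 -m handwheel '[[0,0,-0.1,0,0,0],[0,0,0,0,0,0],[0,0,0,0,0,0],[0,0,0,0,0,0],[0,0,0,0,0,0]]' 0.2;python3 -m handwheel '[[0,0,0.3,0,0,0],[0,0,0.6,0,0,0],[0,0,0.8,0,0,0],[0,0,0.8,0,0,0],[0,0,0.8,0,0,0]]'
```

```text
time_s: 9.0
tool_pos: [0.66, 0.1165, 0.0351]
eef_rot: [0.001, 0.018, 1.0, 0.0]
ft_force: [-0.9, -0.4, -0.1]
width: 0.0272
gripper_force: 59.0
time_s: 9.5
tool_pos: [0.6603, 0.1165, 0.103]
eef_rot: [0.001, 0.018, 1.0, 0.0]
ft_force: [0.2, -0.7, -0.4]
width: 0.0274
gripper_force: 59.0
```

```bash
python3 -m handwheel '[[0,0,0.8,0,0,0],[-0.3,-0.25,0.8,0,0,0],[-0.6,-0.5,0.5,0,0,0],[-0.8,-0.7,0,0,0,0],[-0.9,-0.77,0,0,0,0]]'; python3 -m handwheel '[[-0.9,-0.77,0,0,0,0],[-0.9,-0.77,0,0,0,0],[-0.9,-0.77,0,0,0,0],[-0.9,-0.77,0,0,0,0],[-0.9,-0.77,0,0,0,0]]';python3 -m handwheel '[[-0.9,-0.77,0,0,0,0],[-0.9,-0.77,0,0,0,0],[-0.9,-0.77,0,0,0,0],[-0.8,-0.69,0,0,0,0],[-0.6,-0.5,0,0,0,0]]'; python3 -m handwheel '[[-0.4,-0.4,0,0,0,0],[-0.2,-0.3,0,0,0,0],[0,0,0,0,0,0]]'; python3 -c "
from h import *
snap('wrist','w5');s=status.sense();print(s['tool_pos'])
print(w2pix('w5',np.array([.425,-.085,.0116])))"
```

```text
time_s: 10.0
tool_pos: [0.6074, 0.0715, 0.1441]
eef_rot: [0.001, 0.018, 1.0, 0.0]
ft_force: [-0.0, 0.2, -0.5]
width: 0.0271
gripper_force: 59.1
time_s: 10.5
tool_pos: [0.5164, -0.0058, 0.1433]
eef_rot: [0.0, 0.018, 1.0, -0.0]
ft_force: [0.1, 0.1, 0.5]
width: 0.0273
gripper_force: 59.1
time_s: 11.0
tool_pos: [0.4342, -0.0758, 0.1431]
eef_rot: [0.0, 0.019, 1.0, -0.0]
ft_force: [0.6, -0.3, 0.1]
width: 0.027
gripper_force: 59.1
time_s: 11.3
tool_pos: [0.4235, -0.0896, 0.1427]
eef_rot: [0.0, 0.019, 1.0, -0.0]
ft_force: [-0.9, 0.5, -0.3]
width: 0.0271
gripper_force: 59.1
[ 0.42393813 -0.08922092  0.14273959]
[326.32876992 232.4916219 ]
```

View pics/w5.png

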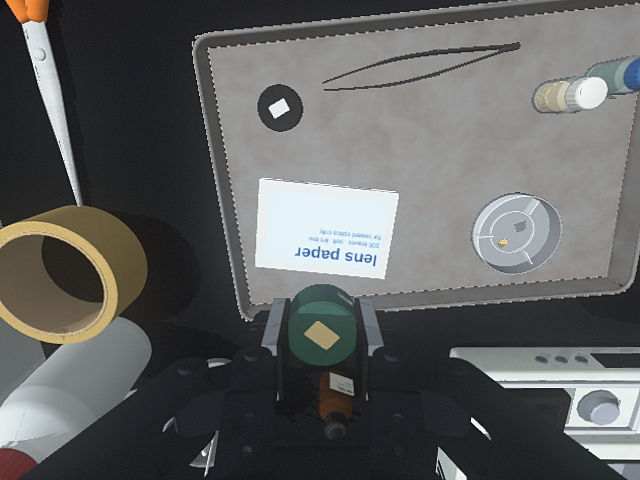

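The mount is held upright at (322,325). The pad corners are at (259,179), (398,191), (386,278) and (256,268), so the pad's centre is at about (325,229), which matches the prediction. I'll lower it.

```bash
python3 -m handwheel '[[0,0.1,-0.7,0,0,0],[0,0.1,-0.9,0,0,0],[0,0,-0.9,0,0,0],[0,0,-0.9,0,0,0],[0,0,-0.9,0,0,0]]'; python3 -m handwheel '[[0,0,-0.7,0,0,0],[0,0,-0.5,0,0,0],[0,0,-0.3,0,0,0],[0,0,-0.2,0,0,0],[0,0,0,0,0,0]]'
```

```text
time_s: 11.85
tool_pos: [0.4244, -0.0846, 0.0559]
eef_rot: [0.0, 0.018, 1.0, 0.0]
ft_force: [-0.7, -0.7, 0.4]
width: 0.0273
gripper_force: 59.1
time_s: 12.35
tool_pos: [0.4237, -0.0849, 0.0223]
eef_rot: [-0.0, 0.018, 1.0, 0.0]
ft_force: [0.4, -0.8, -0.1]
width: 0.027
gripper_force: 59.1
```

```bash
python3 -m handwheel '[[0,0,-0.12,0,0,0],[0,0,-0.08,0,0,0],[0,0,0,0,0,0]]'; python3 -m handwheel '[[0,0,-0.06,0,0,0],[0,0,0,0,0,0]]'
```

```text
time_s: 12.65
tool_pos: [0.4237, -0.0851, 0.0186]
eef_rot: [0.0, 0.018, 1.0, -0.0]
ft_force: [-0.3, 0.1, -0.5]
width: 0.0275
gripper_force: 59.1
time_s: 12.85
tool_pos: [0.4236, -0.085, 0.0173]
eef_rot: [0.0, 0.018, 1.0, -0.0]
ft_force: [-0.3, 0.5, -0.4]
width: 0.0267
gripper_force: 59.1
```

```bash
python3 -m handwheel '[[0,0,-0.05,0,0,0],[0,0,0,0,0,0]]'; python3 -m handwheel '[[0,0,-0.05,0,0,0],[0,0,0,0,0,0]]'
```

```text
time_s: 13.05
tool_pos: [0.4235, -0.085, 0.0162]
eef_rot: [-0.0, 0.018, 1.0, 0.0]
ft_force: [-0.0, 0.6, -0.2]
width: 0.0275
gripper_force: 59.1
time_s: 13.25
tool_pos: [0.4236, -0.085, 0.016]
eef_rot: [-0.0, 0.018, 1.0, 0.0]
ft_force: [-4.0, 0.1, 8.7]
width: 0.0273
gripper_force: 60.0
```

Contact with the pad (8.7 N). I'll release the mount, rise straight up and look.

```bash
python3 -m handwheel '[[0,0,0,0,0,0],[0,0,0,0,0,0],[0,0,0,0,0,0]]' 0.65; python3 -m handwheel '[[0,0,0.3,0,0,0],[0,0,0.7,0,0,0],[0,0,0.9,0,0,0],[0,0,0.9,0,0,0],[0,0,0.9,0,0,0]]'; python3 -m handwheel '[[0,0,0.9,0,0,0],[0,0,0.9,0,0,0],[0,0,0.9,0,0,0],[0,0,0.5,0,0,0],[0,0,0,0,0,0]]'; python3 -c "
from h import *
snap('wrist','w6');snap('scene','s6')
a=cv2.imread('pics/w6.png');b=cv2.imread('pics/s6.png')
cv2.imwrite('pics/f.png',cv2.resize(np.hstack([a,b]),(800,300),interpolation=cv2.INTER_AREA))"
```

```text
time_s: 13.55
tool_pos: [0.4235, -0.085, 0.0152]
eef_rot: [-0.0, 0.018, 1.0, 0.0]
ft_force: [0.1, 0.4, -0.3]
width: 0.0556
gripper_force: 0.0
time_s: 14.05
tool_pos: [0.4235, -0.085, 0.0902]
eef_rot: [-0.0, 0.018, 1.0, 0.0]
ft_force: [0.1, 0.6, 0.4]
width: 0.0554
gripper_force: 0.0
time_s: 14.55
tool_pos: [0.4249, -0.0853, 0.155]
eef_rot: [0.002, 0.018, 1.0, -0.0]
ft_force: [0.1, -0.6, 0.4]
width: 0.0554
gripper_force: 0.0
```

View pics/f.png

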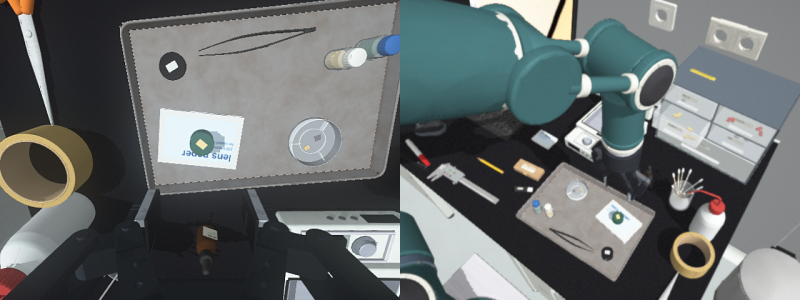

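The mount stands upright in the middle of the pad, at wrist (202,142) in this half-size picture. The dish, case and bottle look undisturbed, and the arm is clear.

```bash
python3 -c "
from station import job
print(job.job_done())"
```

```text
the job is handed in; nothing more can be done
None
```

I handed the job in at about 15 s: the catch is fully aside, the button was pressed and the lid sprang open, and the mount sits upright and released mid-pad on the larger booklet; no pass/fail verdict came back.

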